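# Load the curing cabinet

## Robot

A 6-joint arm with a two-finger parallel gripper is mounted at the origin on the work surface. World frame = base frame: x ahead of the robot, y to its left, z up, the work surface at z = 0. Lengths are in m, angles in rad, forces in N, time in s.
With the tool pointing down it reaches from about 0.3 to 0.775 m from the base axis. Payload 14.6 kg.
Tool frame: the origin (TCP) lies on the centre line of the jaws, within the pads' length; the fingertips stand 19 mm ahead of it and the grasp point (between the pads) is the TCP; z points along the fingers, y is the direction in which the jaws open and shut (so a half turn about z gives the same grasp; the last joint's range is limited). The gripper opens to 94 mm and grips with 3 to 60 N. Pads are 16 mm wide; open, the fingers measure 119 mm over their backs; the gripper's body (75 mm by 177 mm) begins 78 mm behind the grasp point.
Start: joints at [1.048, 0.3, 1.521, -0, 1.321, -0.067], TCP at [0.242, 0.494, 0.224] pointing down, gripper open.
Joint ranges: [-3.03, 3.03], [-0.79, 2.21], [0.23, 2.52], [-1.04, 4.18], [0, 3.07], [-2.55, 2.55]. Speed limits (rad/s): [2.22, 2.22, 2.57, 3.14, 3.14, 3.14].

## Interface

Orientations are given as [roll, pitch, yaw] about the fixed x, y, z axes, in that order (R = Rz(yaw) Ry(pitch) Rx(roll)).
In Python, from station import ctrl gives the robot as it stands. The module is installed in compiled form; this text tells all that it offers.
- The arm moves only by the shell command python3 -m creep 'ROWS' [FORCE]. ROWS is a JSON object of lists of equal length, an entry for each row: "translation": the shift along the world's x, y, z in mm, a list of three; "yaw": the turn about the world's z in rad; "gripper": the closure in counts, from 0 (fully open) to 255 (shut). A call has 1 to 5 rows; each row is the pose to reach, as a shift and turn from the pose measured when the call began; what a row does not reach only later rows make up. A row lasts 1/12 s, in which the tool goes at most 41.7 mm and 7.16 degrees, less where a joint would pass 70% of its speed; a pose out of reach is approached as far as the arm can. A call with a gripper value outside its range is refused whole. The fingers move at their own pace and stop on an object; FORCE is the grip in N (left out, the last holds). Time passes only in rows, so rows that repeat a pose let the fingers close. It gives the time, the measured TCP pose, the force and the opening at its end, in the units of the state.
- ctrl.get_obs(): the state, without advancing time (a new reading comes with each control period).
- ctrl.camera(name): name is "scene" or "top" or "wrist"; returns a dict with "pixels" (400x640x3 uint8, red, green, blue), "depth" (400x640 float32, m along the optical axis (not along the pixel's ray), 0 where there is no reading), "fx", "fy", "cx", "cy" (pixels), "R" (3x3) and "t" (3): a world point X has camera coordinates R X + t; the wrist camera has in their place "tool_from_camera" (4x4, takes a point from camera to tool coordinates, whose origin is the TCP and whose axes are the flange's). Camera axes: x right, y down, z forward; pixel columns grow to the right and rows downward; lengths in m; the calibration is good to about 2 mm. The wrist camera is an equidistant fisheye: a pixel r from the principal point sees the ray r / f radians off the axis. A picture is of the moment at which its call begins: read the wrist's pose just before it.
- ctrl.hand_in(): hands the job in, once; it reports no verdict.
The state is a dict: "time_s": time; "qpos": joint angles; "joint_vel": joint speeds; "tau": joint torques, N m; "ee_pos": TCP position; "eef_rot": TCP orientation; "force": force on the tool from outside, world axes, zero at the start; "moment": the same for the moment, N m; "grip_width": finger opening in m.
Only numpy, scipy, OpenCV 4.12 (cv2) and the standard library are available. Lean on these libraries where they do the work, as an engineer would, in place of code of your own. Each camera call takes 0.05 s, during which the arm holds its last target. There are 200 camera calls.

## Task

Pull the curing cabinet's drop-down door all the way down, put the model cottage upright on the lowered door and slide it in under the roof, all the way inside the empty lane (the one with the green pad). Then swing the door back up until it is fully shut. Keep the cottage upright throughout, and do not disturb the blue silo in the other lane or the other things on the table.

Things in the scene. Friction and masses are not known exactly. Their poses are not given: they have to be found in the camera images.
- mouth (a point): Fixed point on the curing cabinet: middle of the chamber floor's front edge, 60 mm above the table, on the door's hinge line. x points level into the chamber, y along the hinge, z up. The chamber is 150 mm deep, 94 mm clear height; a divider 6 mm thick and 55 mm high at y = 0 makes two lanes 85 mm wide, centred at y = +-45.5 mm. The white base is 60 mm high, y = +-124 mm, front at x = 0.
- roof_front (a point): Middle of the front edge of the amber see-through hood's flat roof, on its upper face: 100 mm above mouth. Same axes. The roof is 6 mm thick; roof and side walls (outer faces at y = +-94 mm) begin at x = 0 and go back 156 mm, so the lanes cannot be reached from above. A black lamp bar 12 mm high lies on the roof, 123 to 153 mm back. Fixed.
- free_lane (a point): Centre of the empty lane's floor, marked by a thin green pad (it has no thickness worth counting); 75 mm in from the front edge. Same axes as mouth. It may be either lane; the blue silo stands in the other.
- door (a joint): Angle of the bottom-hinged door, rad: 0 = upright and shut, 1.57 = fully down and level, its inner face flush with the chamber floor. Starts shut or up to 0.3 open. Friction hinge: stays where left, takes 3 to 8 N at the bar. The panel is 188 mm wide, 100 mm from hinge to free edge, 12 mm thick; its inner face contains the hinge line, the thickness lies outside (below, when down).
- door_bar (a point): Middle of the door's steel pull bar: round, 11 mm diameter, 116 mm long, parallel to the hinge, on two thin posts 110 mm apart, 45 mm beyond the door's free edge. It is 145 mm from the hinge along the panel and 6 mm outward of the inner face. Pinched from above both when shut (45 mm over the roof) and when down (54 mm over the table). z points away from the hinge, y along the bar.
- cottage_center (a point): Model cottage, loose, off-white walls and a dark pitched roof with a small chimney: 76 mm long (x, along the ridge), 50 mm wide (y), walls 36 mm high, ridge about 55 mm and chimney top 66 mm above its underside. This point is the centre of its walls, 18 mm above its underside. 110 to 225 g. It may go into the lane either end first. It starts on the table on either side of the door.
- silo_center (a point): Blue model silo, 42 mm wide, 61 mm high, standing in the occupied lane; the point is 30 mm above its underside. Leave it alone.
- glue_center (a point): White glue bottle standing on the table, 48 mm wide, 120 mm high; the point is half-way up. Bystander.
- tape_center (a point): Roll of tape lying flat, 90 mm wide, 25 mm high; the point is its centre. Bystander.
- paint_center (a point): Small paint jar, 52 mm wide, 60 mm high; the point is half-way up. Bystander.
- pot_center (a point): Blue ceramic pot, 74 mm wide, 100 mm high; the point is half-way up. Bystander.
- driver_grip (a point): Screwdriver lying on the table, about 200 mm long; the point is on its handle. Bystander.
- marker_center (a point): Black marker pen lying on the table, 140 x 18 x 18 mm; the point is its centre. Bystander.
Not all that is in view belongs to the job. Leave any pink or purple look-alike of the part that bears cottage_center alone.

How it is judged:
By the outcome, as a careful person would: the job done as asked, in the order asked, and still so for the second after the job is handed in, with the robot touching nothing.
It also fails if it takes over 72 s, if anything falls off the work surface, if the arm or the gripper's body presses on something with over 40 N, if the wrist force passes 120 N, or if a joint passes its speed limit or range.

## Working session

There is one attempt and no reset: what is moved stays moved. The work goes in short steps, Python scripts to look and compute and a shell command to move; the robot and the scene stay as the last step left them, time stands still between calls to the robot, and variables do not carry over. Pictures are saved under pics/ and viewed, about 8 in all and at most 12, crops included, and the job is handed in when it is done.

```bash
mkdir -p pics; python3 - <<'E'
from station import ctrl
import cv2,numpy as np
o=ctrl.get_obs(); print(o)
for n in("top","scene"):
    c=ctrl.camera(n); cv2.imwrite(f"pics/{n}0.png",c["pixels"][:,:,::-1]); np.savez(f"{n}0.npz",**c)
    print(n,c["fx"],c["fy"],c["cx"],c["cy"],np.round(c["R"],3).tolist(),c["t"])
E
```

```text
{'time_s': 0.0, 'qpos': array([ 1.04842040e+00,  3.00474307e-01,  1.52160785e+00,  2.76678312e-06,
        1.32073973e+00, -6.65769161e-02]), 'joint_vel': array([-0.0003114 ,  0.00076711,  0.00055958, -0.0002361 ,  0.00103197,
       -0.0014132 ]), 'tau': array([-9.36757569e-04, -5.31808090e+01, -3.52743566e+01,  7.07876240e-02,
        2.44035391e-02, -1.32166692e-04]), 'ee_pos': array([0.24195862, 0.49362743, 0.22387325]), 'eef_rot': array([-3.14036632e+00, -8.44524255e-05,  2.68579291e+00]), 'force': array([0.22111074, 1.42328815, 0.12697878]), 'moment': array([-0.02827703, -0.01073278,  0.03128393]), 'grip_width': 0.09414693822967021}
top 377.2138445054068 377.2138445054068 321.56094315401384 198.40038733372654 [[-0.011, -1.0, -0.01], [-0.994, 0.012, -0.109], [0.109, 0.008, -0.994]] [-0.01863711  0.50103797  1.26560518]
scene 515.7725096026793 515.7725096026793 324.73565297688725 196.8696952693434 [[0.808, 0.59, 0.006], [0.36, -0.485, -0.797], [-0.467, 0.645, -0.604]] [-0.40801169 -0.06370114  1.847028  ]
```

View pics/top0.png

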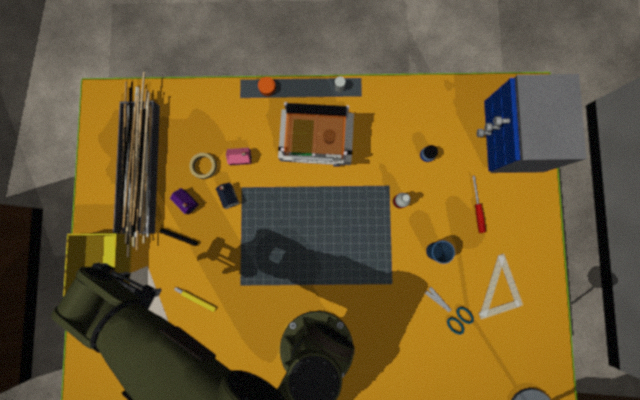

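View pics/scene0.png

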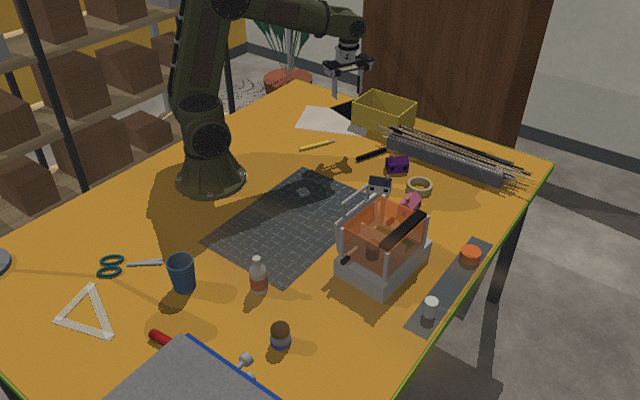

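Candidates for the cottage in the top view are the dark-roofed house at (228,195), the pink one at (238,157) and the purple one at (184,201). The description (off-white walls, dark roof) fits (228,195). I'll check it in a crop and measure it along with the cabinet.

```bash
cat > h.py <<'E'
import numpy as np
def load(n): return dict(np.load(n+".npz"))
def dpt(c,u,v,d=None):
    d=c["depth"][int(v),int(u)] if d is None else d
    p=np.array([(u-c["cx"])/c["fx"]*d,(v-c["cy"])/c["fy"]*d,d]); return c["R"].T@(p-c["t"])
def ray(c,u,v,z):
    r=c["R"].T@np.array([(u-c["cx"])/c["fx"],(v-c["cy"])/c["fy"],1]); o=-c["R"].T@c["t"]
    return o+r*(z-o[2])/r[2]
def cloud(c):
    v,u=np.mgrid[:400,:640]; d=c["depth"]
    p=np.stack([(u-c["cx"])/c["fx"]*d,(v-c["cy"])/c["fy"]*d,d],-1); return (p-c["t"])@c["R"]
E
python3 - <<'E'
from h import *
import cv2
c=load("top0"); P=cloud(c); print("z table",dpt(c,320,330),dpt(c,200,280))
im=c["pixels"]; crop=im[85:220,160:370,::-1]
a=cv2.resize(crop,(798,513),interpolation=cv2.INTER_CUBIC); a=cv2.convertScaleAbs(a,alpha=1.4); cv2.imwrite("pics/crop1.png",a)
for n,(u0,u1,v0,v1) in dict(cot=(214,242,180,210),pink=(225,253,146,167),pur=(168,200,187,216)).items():
    q=P[v0:v1,u0:u1].reshape(-1,3); q=q[(q[:,2]>.012)]
    (r)=cv2.minAreaRect((q[:,:2]*1000).astype(np.float32)); print(n,r,q[:,2].max(),q.mean(0))
q=P[95:170,270:360].reshape(-1,3)
print("hist z",np.histogram(q[:,2],bins=np.arange(-.02,.25,.01)))
c=load("scene0");P=cloud(c)
print(dpt(c,380,188))
E
```

```text
z table [ 0.11769775 -0.01818122  0.261552  ] [2.27186723e-01 3.95868026e-01 5.50206433e-05]
cot ((515.8204956054688, 302.06353759765625), (78.1268081665039, 53.2462158203125), 21.669540405273438) 0.07178053298423419 [0.51409876 0.29838608 0.04503969]
pink ((652.6633911132812, 263.1794128417969), (52.98325729370117, 76.97318267822266), 2.661024332046509) 0.06825912213802234 [0.64874699 0.26050679 0.0446001 ]
pur ((418.2668762207031, 235.14633178710938), (547.5800170898438, 77.050537109375), 69.7080078125) 1.3125216490228773 [0.49610653 0.44378356 0.05016427]
hist z (array([   0, 1248, 1222,   11,   12,   10,   15,  374,  367,   83,   14,
         13,    9,   20,    7,   21,   25, 1352, 1309,  460,    0,    0,
        135,   14,    0,    0]), array([-0.02, -0.01,  0.  ,  0.01,  0.02,  0.03,  0.04,  0.05,  0.06,
        0.07,  0.08,  0.09,  0.1 ,  0.11,  0.12,  0.13,  0.14,  0.15,
        0.16,  0.17,  0.18,  0.19,  0.2 ,  0.21,  0.22,  0.23,  0.24]))
[0.53519807 0.27811005 0.03046769]
```

View pics/crop1.png

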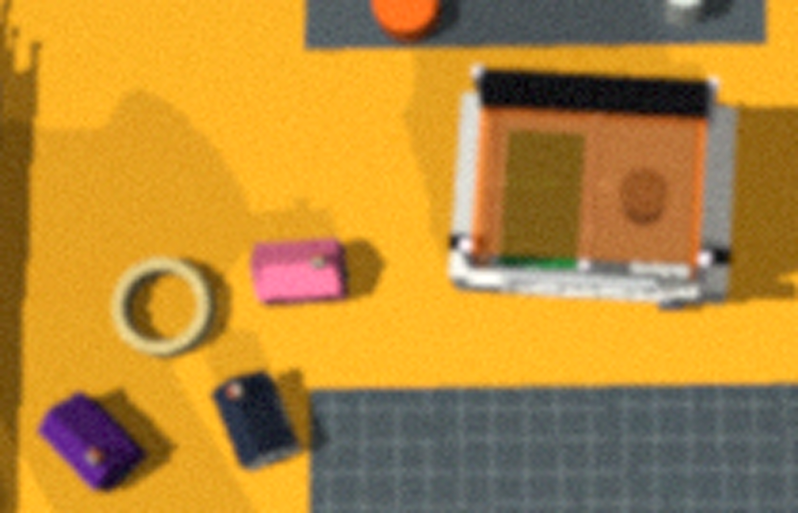

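Confirmed: the dark-roofed house is at crop (255,420), with its chimney at the far-left end. The free lane (green) is on the robot's left, and the silo is on the right. The door is nearly shut. Next I'll measure the cabinet frame and bar.

```bash
python3 - <<'E'
from h import *
import cv2
c=load("top0"); P=cloud(c)
q=P[90:175,265:365].reshape(-1,3)
r=q[(q[:,2]>.150)&(q[:,2]<.172)]
print("roof",cv2.minAreaRect((r[:,:2]*1000).astype(np.float32)),np.median(r[:,2]))
print(cv2.boxPoints(cv2.minAreaRect((r[:,:2]*1000).astype(np.float32))))
b=q[(q[:,2]>.178)]; print("high",np.round(b[b[:,0]<.7]*1000)[::6].tolist())
k=(b[:,0]<.7);m=cv2.minAreaRect((b[k][:,:2]*1000).astype(np.float32));print("bar",m,b[k].mean(0),b[k][:,2].max())
l=b[~k];print("lamp",cv2.minAreaRect((l[:,:2]*1000).astype(np.float32)),l.mean(0))
w=q[(q[:,2]>.05)&(q[:,2]<.07)];print("base",cv2.boxPoints(cv2.minAreaRect((w[:,:2]*1000).astype(np.float32))))
c=load("scene0"); P=cloud(c); q=P[170:310,320:445].reshape(-1,3)
for lo,hi in((.150,.172),(.178,.225),(.05,.07)):
    w=q[(q[:,2]>lo)&(q[:,2]<hi)];m=cv2.minAreaRect((w[:,:2]*1000).astype(np.float32));print("scene",lo,m,w.mean(0),np.round(cv2.boxPoints(m)).tolist())
b=q[(q[:,2]>.185)&(q[:,0]<.69)]; print(len(b),np.round(b*1000)[::8].tolist())
E
```

```text
roof ((696.3806762695312, -5.3350830078125), (204.06903076171875, 187.2563934326172), 86.4388656616211) 0.16014885794718126
[[ 596.5956   -101.357   ]
 [ 783.49036  -112.98815 ]
 [ 796.1658     90.68684 ]
 [ 609.271     102.317986]]
high [[359.0, -35.0, 1313.0], [359.0, -35.0, 1313.0], [359.0, -35.0, 1313.0], [359.0, -35.0, 1313.0], [609.0, 52.0, 207.0], [610.0, 35.0, 203.0], [607.0, 61.0, 207.0], [606.0, 43.0, 206.0], [606.0, 25.0, 209.0], [605.0, 7.0, 210.0], [606.0, -10.0, 206.0], [606.0, -28.0, 205.0], [603.0, 52.0, 207.0], [603.0, 34.0, 208.0], [603.0, 16.0, 205.0], [359.0, -35.0, 1313.0], [602.0, -19.0, 207.0], [602.0, -37.0, 210.0], [602.0, -55.0, 206.0], [601.0, 41.0, 204.0], [600.0, 22.0, 208.0], [600.0, 4.0, 207.0], [600.0, -13.0, 206.0], [600.0, -31.0, 206.0], [598.0, -49.0, 211.0], [597.0, -4.0, 204.0], [597.0, -22.0, 205.0], [596.0, -40.0, 207.0], [597.0, -58.0, 204.0], [359.0, -35.0, 1313.0]]
bar ((504.783935546875, -38.015899658203125), (268.20208740234375, 112.21438598632812), 21.520227432250977) [ 0.56155685 -0.00476532  0.39206438] 1.3125216490228773
lamp ((766.3902
[... 631 characters left out ...]
0], [764.0, -27.0], [610.0, 66.0]]
scene 0.05 ((706.495849609375, 96.58731079101562), (298.58001708984375, 525.69482421875), 18.763593673706055) [ 0.73623157 -0.02744757  0.05945161] [[481.0, 297.0], [650.0, -200.0], [932.0, -104.0], [763.0, 393.0]]
159 [[607.0, 58.0, 209.0], [608.0, 46.0, 209.0], [613.0, 45.0, 208.0], [612.0, 46.0, 204.0], [613.0, 39.0, 205.0], [612.0, 30.0, 206.0], [611.0, 22.0, 207.0], [608.0, 10.0, 209.0], [607.0, 2.0, 210.0], [605.0, 5.0, 204.0], [609.0, -1.0, 206.0], [610.0, -3.0, 204.0], [600.0, -27.0, 207.0], [605.0, -35.0, 211.0], [606.0, -36.0, 208.0], [607.0, -37.0, 206.0], [608.0, -39.0, 204.0], [598.0, -58.0, 204.0], [606.0, -60.0, 206.0], [608.0, -53.0, 196.0]]
```

```bash
python3 - <<'E'
from h import *
import cv2
c=load("top0")
im=c["pixels"].astype(int); g=im.sum(2)
# lamp mask
m=np.zeros((400,640),np.uint8); m[98:124,280:356]=(g[98:124,280:356]<110)
m=cv2.morphologyEx(m,cv2.MORPH_OPEN,np.ones((3,3)))
v,u=np.nonzero(m); r=np.array([ray(c,a,b,.172)[:2]*1000 for a,b in zip(u,v)],np.float32)
R=cv2.minAreaRect(r); print("lamp",R,np.round(cv2.boxPoints(R)).tolist())
yaw=-.066; ax=np.array([np.cos(yaw),np.sin(yaw)])
print("mouth from lamp centre",np.array(R[0])-138*ax)
# green pad (through amber + bare) centre
hsv=cv2.cvtColor(c["pixels"],cv2.COLOR_RGB2HSV); print(hsv[130,300],hsv[130,325])
E
python3 -m creep '{"translation":[[36,-40,30],[66,-75,60],[100,-115,70],[130,-155,70],[160,-195,70]],"yaw":[-0.12,-0.24,-0.36,-0.48,-0.6],"gripper":[0,0,0,0,0]}' 20
python3 -m creep '{"translation":[[25,-35,0],[50,-70,0],[75,-105,0],[100,-140,0],[125,-175,0]],"yaw":[-0.12,-0.24,-0.36,-0.48,-0.58],"gripper":[0,0,0,0,0]}'
```

```text
lamp ((765.0857543945312, -10.956817626953125), (182.5786895751953, 29.648609161376953), 86.2479248046875) [[744.0, -101.0], [774.0, -103.0], [786.0, 79.0], [756.0, 81.0]]
mouth from lamp centre [627.38620931  -1.85542859]
[ 21 205  92] [ 14 180 119]
time_s: 0.52
ee_pos: [0.3672, 0.3435, 0.2905]
eef_rot: [3.141, -0.0, 2.081]
force: [1.2, 0.2, 0.4]
grip_width: 0.0943
time_s: 0.93
ee_pos: [0.488, 0.1733, 0.2904]
eef_rot: [3.141, -0.0, 1.494]
force: [0.5, 0.9, 0.2]
grip_width: 0.0936
```

Lamp edges give mouth ≈ (627.5, -2), and the bar reading of ~(604.5, 0, 203) fits a door angle of ~0.12 rad. I'll go above the bar and look.

```bash
python3 -m creep '{"translation":[[29,-43,0],[58,-86,0],[87,-130,0],[117,-172,0],[117,-172,0]],"yaw":[0.012,0.012,0.012,0.012,0.012],"gripper":[120,120,120,120,120]}'
python3 - <<'E'
from station import ctrl
import cv2,numpy as np
o=ctrl.get_obs(); c=ctrl.camera("wrist"); np.savez("w1.npz",pos=o["ee_pos"],rot=o["eef_rot"],**c)
cv2.imwrite("pics/w1.png",c["pixels"][:,:,::-1]); print(o["ee_pos"],o["grip_width"],c["fx"],c["cx"],c["cy"],np.round(c["tool_from_camera"],3).tolist())
E
```

```text
time_s: 1.35
ee_pos: [0.6047, 0.0007, 0.2901]
eef_rot: [-3.141, -0.0, 1.506]
force: [-0.1, 0.1, 1.0]
grip_width: 0.0644
[0.60474371 0.0006573  0.29008387] 0.06437680996093459 309.70691628693146 318.62976073739753 197.1550303355891 [[0.0, -0.969, -0.246, 0.072], [1.0, 0.0, 0.0, -0.001], [-0.0, -0.246, 0.969, -0.159], [0.0, 0.0, 0.0, 1.0]]
```

View pics/w1.png

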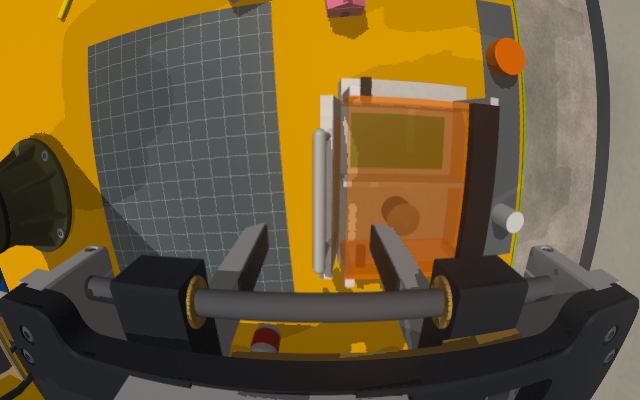

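The wrist picture shows the bar from (320,128) to (319,273), midway between the fingers. The roof's front edge is near column 345, with the silo at (400,213). I'll refine by casting rays.

```bash
cat >> h.py <<'E'
from scipy.spatial.transform import Rotation as Ro
def wray(c,u,v,z):
    x,y=u-c["cx"],v-c["cy"]; r=np.hypot(x,y); a=r/c["fx"]; d=np.array([np.sin(a)*x/r,np.sin(a)*y/r,np.cos(a)])
    T=c["tool_from_camera"]; Rw=Ro.from_euler("xyz",c["rot"]).as_matrix()
    o=Rw@T[:3,3]+c["pos"]; d=Rw@T[:3,:3]@d; return o+d*(z-o[2])/d[2]
E
python3 - <<'E'
from h import *
c=load("w1")
for n,u,v,z in(("barL",320,130,.203),("barR",319,272,.203),("lampNW",472,104,.172),("lampSW",457,258,.172),("roofFL",349,95,.16),("roofFR",347,282,.16),("roofBL",469,100,.16)):
    print(n,np.round(wray(c,u,v,z)*1000,1))
E
```

```text
barL [608.8  64.2 203. ]
barR [600.1 -59.1 203. ]
lampNW [756.7  84.5 172. ]
lampSW [746.1 -74.2 172. ]
roofFL [637.8  94.1 160. ]
roofFR [627.7 -96.4 160. ]
roofBL [759.7  89.  160. ]
```

```bash
python3 -m creep '{"translation":[[0,1,-30],[0,1,-60],[0,1,-87],[0,1,-87],[0,1,-87]],"yaw":[0,0,0,0,0],"gripper":[120,120,120,160,255]}' 20
python3 -m creep '{"translation":[[0,0,0],[0,0,0],[0,0,0],[0,0,0],[0,0,0]],"yaw":[0,0,0,0,0],"gripper":[255,255,255,255,255]}'
```

```text
time_s: 1.82
ee_pos: [0.6069, -0.0037, 0.2015]
eef_rot: [-3.138, 0.001, 1.502]
force: [0.3, 0.8, 0.2]
grip_width: 0.0393
time_s: 2.23
ee_pos: [0.6068, -0.0036, 0.2025]
eef_rot: [-3.139, 0.001, 1.502]
force: [-5.8, 0.8, 6.8]
grip_width: 0.0101
```

```bash
python3 -m creep '{"translation":[[-6,0.4,-1],[-13,0.9,-2.7],[-20,1.3,-4.7],[-27,1.8,-7],[-33.7,2.2,-9.7]],"yaw":[0,0,0,0,0],"gripper":[255,255,255,255,255]}'
```

```text
time_s: 2.65
ee_pos: [0.5732, -0.0013, 0.1935]
eef_rot: [-3.141, 0.001, 1.502]
force: [4.4, 0.2, 1.7]
grip_width: 0.0103
```

```bash
python3 -m creep '{"translation":[[-19.3,1.3,-9.9],[-37,2.4,-22.6],[-52.5,3.5,-37.8],[-65.6,4.3,-55.2],[-75.9,5,-74.3]],"yaw":[0,0,0,0,0],"gripper":[255,255,255,255,255]}'
```

```text
time_s: 3.07
ee_pos: [0.4978, 0.0038, 0.1195]
eef_rot: [3.136, 0.001, 1.502]
force: [25.3, 1.0, -7.5]
grip_width: 0.0107
```

```bash
python3 -m creep '{"translation":[[-1.5,0.2,-13.7],[-5.5,0.4,-27.7],[-8,0.6,-42],[-9,0.7,-56.5],[-9,0.7,-66]],"yaw":[0,0,0,0,0],"gripper":[255,255,255,255,255]}'
python3 -m creep '{"translation":[[0,0,-1],[0,0,-3],[0,0,-3]],"yaw":[0,0,0],"gripper":[255,255,255]}'
```

```text
time_s: 3.48
ee_pos: [0.4869, 0.0046, 0.0524]
eef_rot: [3.14, 0.001, 1.503]
force: [-20.8, 0.6, 33.8]
grip_width: 0.0102
time_s: 3.73
ee_pos: [0.4868, 0.0046, 0.0502]
eef_rot: [3.14, 0.001, 1.503]
force: [-3.5, 0.7, 9.7]
grip_width: 0.0106
```

```bash
python3 -m creep '{"translation":[[0,0,2],[0,0,2],[0,0,2],[0,0,40],[0,0,80]],"yaw":[0,0,0,0,0],"gripper":[150,150,150,150,150]}' 
python3 -m creep '{"translation":[[0,5,40],[0,40,70],[0,70,80],[0,110,80],[0,145,80]],"yaw":[0,-0.12,-0.24,-0.36,-0.48],"gripper":[0,0,0,0,0]}'
python3 -m creep '{"translation":[[5,30,0],[10,60,0],[15,90,0],[20,120,0],[25,140,0]],"yaw":[-0.12,-0.24,-0.36,-0.48,-0.6],"gripper":[0,0,0,0,0]}'
python3 - <<'E'
from station import ctrl
import cv2,numpy as np
o=ctrl.get_obs(); c=ctrl.camera("wrist"); np.savez("w2.npz",pos=o["ee_pos"],rot=o["eef_rot"],**c)
cv2.imwrite("pics/w2.png",c["pixels"][:,:,::-1]); print(o["ee_pos"],o["eef_rot"])
E
```

```text
time_s: 4.15
ee_pos: [0.4852, 0.0047, 0.1293]
eef_rot: [-3.138, 0.001, 1.503]
force: [0.7, 0.6, 0.3]
grip_width: 0.0377
time_s: 4.57
ee_pos: [0.4853, 0.1474, 0.2103]
eef_rot: [-3.139, -0.0, 1.036]
force: [1.0, -0.4, -0.2]
grip_width: 0.0686
time_s: 4.98
ee_pos: [0.5099, 0.2898, 0.2098]
eef_rot: [-3.139, 0.0, 0.432]
force: [0.0, 0.2, 0.3]
grip_width: 0.0941
[0.50991081 0.2897869  0.20981993] [-3.13912232e+00  1.86093117e-04  4.31690439e-01]
```

View pics/w2.png

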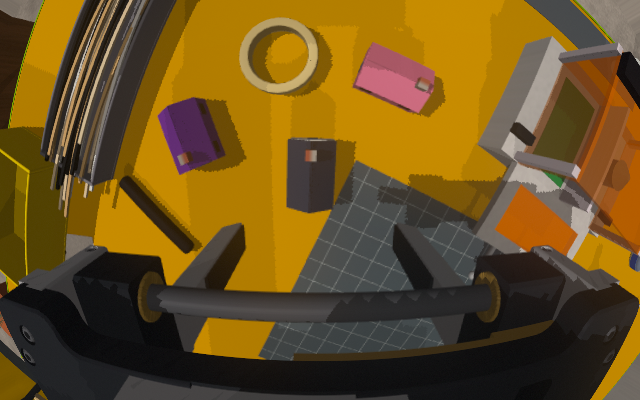

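The dark cottage lies at (311,175), with its roof outline at (288,138), (335,138), (333,209) and (288,211). Its axis is roughly the tool x axis. The door is down.

```bash
python3 - <<'E'
from h import *
import cv2
c=load("w2")
hsv=cv2.cvtColor(c["pixels"],cv2.COLOR_RGB2HSV)
for n,u,v,z in(("eFL",288,138,.036),("eFR",335,138,.036),("eNR",333,209,.036),("eNL",288,211,.036),("ridgeF",313,140,.055),("ridgeN",310,213,.055),("doorFL",508,157,.06)):
    print(n,np.round(wray(c,u,v,z)*1000,1))
m=np.zeros((400,640),np.uint8); S=(slice(130,220),slice(280,342)); p=c["pixels"][S].astype(int)
m[S]=(p.max(2)<110)&(p.max(2)-p.min(2)<25)
n,l,s,ce=cv2.connectedComponentsWithStats(m); i=1+s[1:,4].argmax(); v,u=np.nonzero(l==i); print(s[i])
r=cv2.minAreaRect(np.array([wray(c,a,b,.045)[:2]*1000 for a,b in zip(u,v)],np.float32)); print(r)
E
```

```text
eFL [542.3 342.3  36. ]
eFR [563.3 296.4  36. ]
eNR [490.8 264.6  36. ]
eNL [467.4 309.5  36. ]
ridgeF [552.6 317.   55. ]
ridgeN [481.3 288.   55. ]
doorFL [635.8 110.6  60. ]
[ 287  138   55   82 3285]
((514.6106567382812, 297.3094787597656), (87.25546264648438, 59.78889465332031), 22.717147827148438)
```

```bash
python3 -m creep '{"translation":[[3,6,-35],[6,12.7,-70],[6,12.7,-105],[6,12.7,-140],[6,12.7,-165]],"yaw":[-0.046,-0.046,-0.046,-0.046,-0.046],"gripper":[0,0,0,0,0]}' 
python3 -m creep '{"translation":[[0,0,-10],[0,0,-19],[0,0,-19],[0,0,-19],[0,0,-19]],"yaw":[0,0,0,0,0],"gripper":[0,0,120,255,255]}' 20
python3 -m creep '{"translation":[[0,0,0],[0,0,0],[0,0,0]],"yaw":[0,0,0],"gripper":[255,255,255]}' 20
```

```text
time_s: 5.45
ee_pos: [0.515, 0.3037, 0.0411]
eef_rot: [-3.139, 0.003, 0.376]
force: [0.8, -0.1, -0.3]
grip_width: 0.0938
time_s: 5.87
ee_pos: [0.5158, 0.3041, 0.0239]
eef_rot: [-3.139, 0.001, 0.376]
force: [-0.3, 0.0, 0.9]
grip_width: 0.0772
time_s: 6.12
ee_pos: [0.5162, 0.3043, 0.0248]
eef_rot: [-3.139, -0.001, 0.376]
force: [0.3, 0.5, 0.8]
grip_width: 0.0571
```

```bash
python3 -m creep '{"translation":[[0,0,0],[0,0,0],[0,0,15],[0,0,40],[0,0,70]],"yaw":[0,0,0,0,0],"gripper":[255,255,255,255,255]}' 20
```

```text
time_s: 6.53
ee_pos: [0.5152, 0.3038, 0.0939]
eef_rot: [-3.139, 0.003, 0.376]
force: [1.2, -0.3, -1.7]
grip_width: 0.0499
```

```bash
python3 -m creep '{"translation":[[0,-10,30],[5,-45,45],[15,-80,45],[30,-115,45],[40,-150,45]],"yaw":[-0.09,-0.18,-0.27,-0.36,-0.442],"gripper":[255,255,255,255,255]}'
python3 -m creep '{"translation":[[10,-30,0],[20,-65,0],[29,-95,0],[29,-107,0],[29,-107,0]],"yaw":[0,0,0,0,0],"gripper":[255,255,255,255,255]}'
python3 - <<'E'
from station import ctrl
import cv2,numpy as np
o=ctrl.get_obs(); c=ctrl.camera("wrist"); np.savez("w3.npz",pos=o["ee_pos"],rot=o["eef_rot"],**c)
cv2.imwrite("pics/w3.png",c["pixels"][:,:,::-1]); print(o["ee_pos"],o["eef_rot"])
E
```

```text
time_s: 6.95
ee_pos: [0.5557, 0.1523, 0.1393]
eef_rot: [-3.139, 0.002, -0.07]
force: [0.5, 1.0, -2.0]
grip_width: 0.0497
time_s: 7.37
ee_pos: [0.5847, 0.0428, 0.139]
eef_rot: [-3.139, 0.003, -0.073]
force: [-0.7, 1.4, -2.0]
grip_width: 0.0499
[0.58473729 0.04277301 0.13903887] [-3.13916157e+00  2.93704587e-03 -7.28574222e-02]
```

View pics/w3.png

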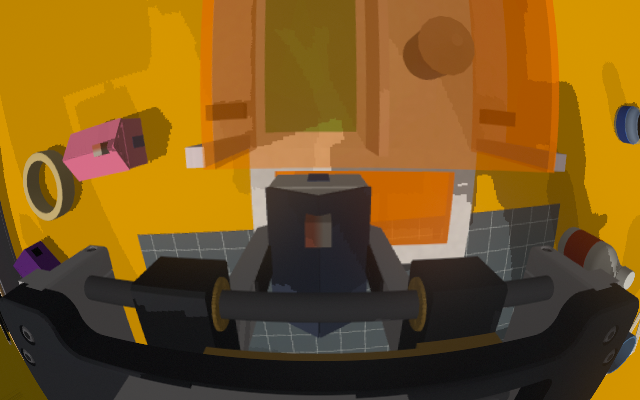

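The cottage is held upright over the lowered door at (318,225). The green pad's front corners are near (265,131) and (357,131), and the roof's front edge is at row ~168.

```bash
python3 - <<'E'
from h import *
c=load("w3")
for n,u,v,z in(("padL",265,131,.06),("padR",357,131,.06),("roofF1",245,166,.16),("roofF2",515,171,.16),("baseL",187,167,.06),("baseR",566,171,.06)):
    print(n,np.round(wray(c,u,v,z)*1000,1))
E
```

```text
padL [649.6  80.   60. ]
padR [644.2   9.4  60. ]
roofF1 [636.8  73.2 160. ]
roofF2 [626.3 -62.6 160. ]
baseL [627.6 149.3  60. ]
baseR [ 603.1 -204.6   60. ]
```

```bash
python3 -m creep '{"translation":[[0,5,-15],[0,5,-30],[0,5,-42],[0,5,-50],[0,5,-52]],"yaw":[0.007,0.007,0.007,0.007,0.007],"gripper":[255,255,255,255,255]}'
```

```text
time_s: 7.83
ee_pos: [0.5838, 0.0503, 0.0856]
eef_rot: [-3.139, 0.005, -0.064]
force: [0.5, 0.4, -2.1]
grip_width: 0.05
```

```bash
python3 -m creep '{"translation":[[0,0,-1],[0,0,-2],[0,0,-2]],"yaw":[0,0,0],"gripper":[255,255,255]}'
```

```text
time_s: 8.08
ee_pos: [0.5842, 0.0505, 0.0851]
eef_rot: [-3.139, 0.004, -0.063]
force: [-3.7, -0.1, 6.3]
grip_width: 0.0498
```

```bash
python3 -m creep '{"translation":[[0,0,0],[0,0,0],[0,0,0],[0,0,0],[0,0,0]],"yaw":[0,0,0,0,0],"gripper":[100,60,60,60,60]}'
python3 -m creep '{"translation":[[0,0,25],[0,0,60],[0,0,85],[-30,2,85],[-60,4,85]],"yaw":[0,0,0,0,0],"gripper":[60,60,60,60,170]}'
python3 -m creep '{"translation":[[-4,0,-5],[-4,0,-5],[-4,0,-5]],"yaw":[0,0,0],"gripper":[195,195,195]}'
python3 - <<'E'
from station import ctrl
import cv2,numpy as np
o=ctrl.get_obs(); c=ctrl.camera("wrist"); np.savez("w4.npz",pos=o["ee_pos"],rot=o["eef_rot"],**c)
cv2.imwrite("pics/w4.png",c["pixels"][:,:,::-1]); print(o["ee_pos"],o["eef_rot"],o["grip_width"])
E
```

```text
time_s: 8.5
ee_pos: [0.5843, 0.0505, 0.0851]
eef_rot: [-3.139, 0.004, -0.064]
force: [0.2, 0.2, 0.1]
grip_width: 0.0717
time_s: 8.92
ee_pos: [0.5244, 0.0545, 0.1713]
eef_rot: [-3.139, 0.001, -0.064]
force: [0.1, -0.4, 0.0]
grip_width: 0.068
time_s: 9.17
ee_pos: [0.5209, 0.0545, 0.1665]
eef_rot: [-3.139, 0.0, -0.064]
force: [0.6, -0.5, -0.6]
grip_width: 0.0484
[0.52091005 0.05445922 0.16646764] [-3.13860824e+00  3.48625085e-04 -6.38451686e-02] 0.048424396188916696
```

View pics/w4.png

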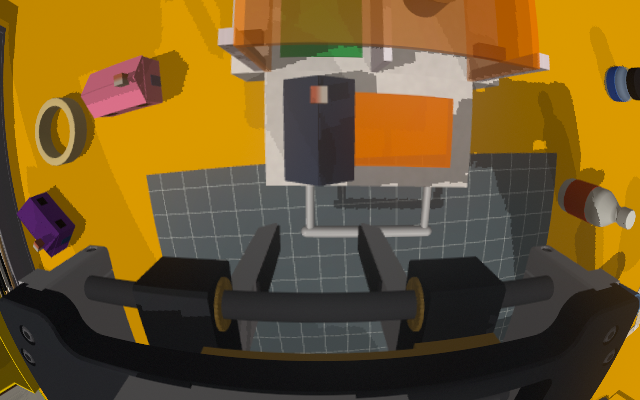

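```bash
python3 -m creep '{"translation":[[0,0,-25],[0,0,-50],[0,0,-69],[0,0,-69],[0,0,-69]],"yaw":[0,0,0,0,0],"gripper":[195,195,195,195,195]}'
python3 -m creep '{"translation":[[12,-0.8,0],[24,-1.6,0],[36,-2.4,0],[48,-3.2,0],[60,-4,0]],"yaw":[0,0,0,0,0],"gripper":[195,195,195,195,195]}'
python3 -m creep '{"translation":[[8,-0.5,0],[16,-1.1,0],[24,-1.6,0],[31,-2,0],[35,-2.3,0]],"yaw":[0,0,0,0,0],"gripper":[195,195,195,195,195]}'
python3 - <<'E'
from station import ctrl
import cv2,numpy as np
o=ctrl.get_obs(); c=ctrl.camera("wrist"); np.savez("w5.npz",pos=o["ee_pos"],rot=o["eef_rot"],**c)
cv2.imwrite("pics/w5.png",c["pixels"][:,:,::-1]); print(o["ee_pos"],o["eef_rot"],o["grip_width"])
E
```

```text
time_s: 9.63
ee_pos: [0.5216, 0.0543, 0.097]
eef_rot: [-3.139, 0.002, -0.064]
force: [0.6, 0.2, 0.1]
grip_width: 0.0222
time_s: 10.05
ee_pos: [0.5831, 0.0503, 0.0988]
eef_rot: [-3.139, 0.0, -0.064]
force: [-0.4, 0.5, 0.3]
grip_width: 0.0224
time_s: 10.47
ee_pos: [0.6191, 0.0479, 0.0996]
eef_rot: [-3.138, -0.001, -0.064]
force: [-1.9, -0.3, 0.8]
grip_width: 0.0224
[0.6191477  0.04790131 0.09962964] [-3.13848099e+00 -9.78840276e-04 -6.42361149e-02] 0.02238127457869066
```

View pics/w5.png

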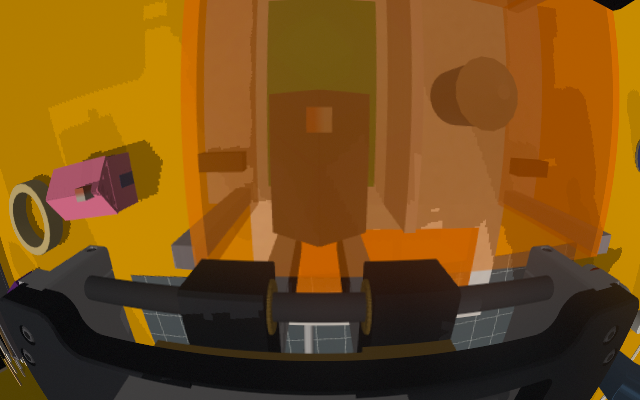

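```bash
python3 - <<'E'
from h import *
c=load("w5")
for n,u,v,z in(("ridgeRear",318,246,.115),("ridgeFront",318,90,.115),("eaveRL",272,235,.096),("eaveRR",366,235,.096),("amberEdge",320,277,.16),("amberEdge2",320,290,.16)):
    print(n,np.round(wray(c,u,v,z)*1000,1))
import cv2; i=c["pixels"][200:330,170:500,::-1]; cv2.imwrite("pics/w5c.png",cv2.convertScaleAbs(cv2.resize(i,(792,312),interpolation=2),alpha=1.6))
E
python3 -m creep '{"translation":[[1,-0.1,0],[2,-0.2,0],[3,-0.2,0],[3,-0.2,0]],"yaw":[0,0,0,0],"gripper":[195,195,195,195]}'
```

```text
ridgeRear [627.3  48.  115. ]
ridgeFront [703.1  43.1 115. ]
eaveRL [627.3  74.3  96. ]
eaveRR [624.  21.  96.]
amberEdge [634.2  46.6 160. ]
amberEdge2 [628.6  47.  160. ]
time_s: 10.85
ee_pos: [0.6223, 0.0477, 0.0995]
eef_rot: [-3.139, -0.001, -0.064]
force: [0.7, 1.0, 0.2]
grip_width: 0.0222
```

View pics/w5c.png

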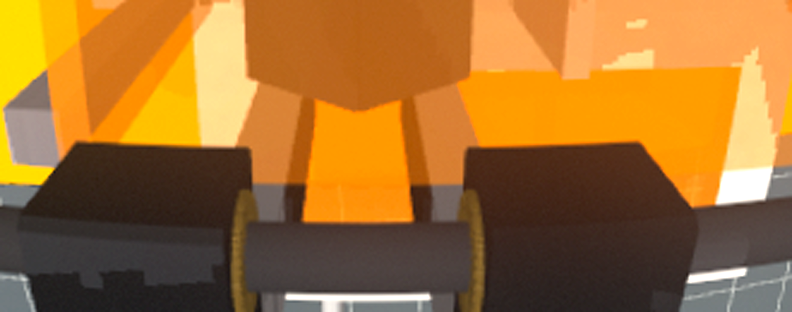

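Roof front edge is at x ≈ 634 here, and the finger front is at 630. A short tap will carry the cottage past the edge.

```bash
python3 -m creep '{"translation":[[-15,1,0],[-25,1.6,0],[-10,0.7,0],[2,-0.1,0],[2,-0.1,0]],"yaw":[0,0,0,0,0],"gripper":[195,195,195,195,195]}'
python3 - <<'E'
from h import *
from station import ctrl
import cv2
o=ctrl.get_obs(); c=ctrl.camera("wrist"); c.update(pos=o["ee_pos"],rot=o["eef_rot"]); print(o["ee_pos"])
p=c["pixels"][60:300,240:400].astype(int)
cv2.imwrite("pics/w6.png",cv2.resize(c["pixels"][40:300,170:500,::-1],(660,520)))
E
```

```text
time_s: 11.27
ee_pos: [0.6249, 0.0476, 0.0996]
eef_rot: [-3.138, -0.001, -0.064]
force: [-0.6, -0.6, 0.2]
grip_width: 0.0219
[0.6248939  0.0475731  0.09957971]
```

View pics/w6.png

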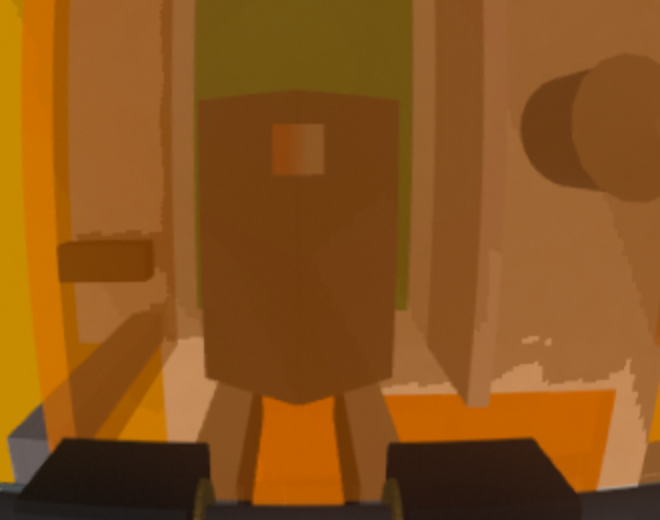

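The rear of the roof ridge is now at full-image pixel (319,242), about 2 mm ahead of the finger, so the cottage is just inside. I'll give it one brisker tap for margin.

```bash
python3 -m creep '{"translation":[[-20,1.3,0],[-36,2.4,0],[-36,2.4,0],[-18,1.2,0],[0.5,0,0]],"yaw":[0,0,0,0,0],"gripper":[195,195,195,195,195]}'
python3 -m creep '{"translation":[[-1,0,0],[-20,1.3,0],[-30,2,0],[-30,2,0]],"yaw":[0,0,0,0],"gripper":[195,195,195,195]}'
python3 - <<'E'
from h import *
from station import ctrl
import cv2
o=ctrl.get_obs(); c=ctrl.camera("wrist"); np.savez("w7.npz",pos=o["ee_pos"],rot=o["eef_rot"],**c); print(o["ee_pos"])
cv2.imwrite("pics/w7.png",cv2.resize(c["pixels"][20:280,170:500,::-1],(660,520)))
E
```

```text
time_s: 11.73
ee_pos: [0.6256, 0.0476, 0.1002]
eef_rot: [-3.138, -0.002, -0.064]
force: [-0.2, -0.4, 1.2]
grip_width: 0.0223
time_s: 12.07
ee_pos: [0.5947, 0.0498, 0.1002]
eef_rot: [-3.138, -0.002, -0.064]
force: [0.6, -0.2, 0.2]
grip_width: 0.022
[0.59470614 0.04976015 0.10021843]
```

View pics/w7.png

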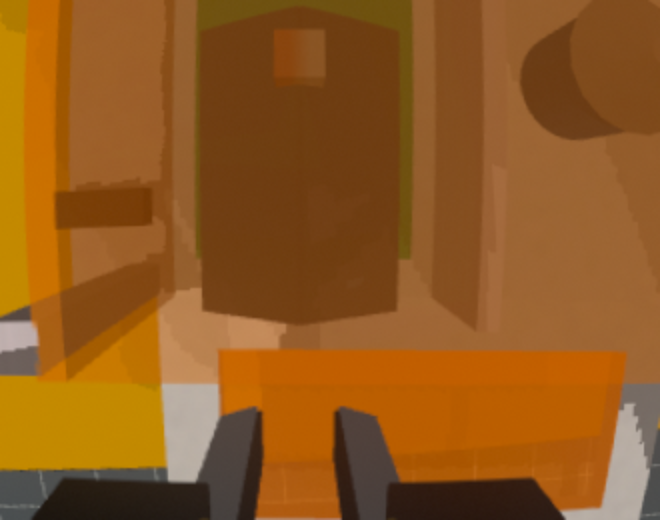

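```bash
python3 - <<'E'
from h import *
c=load("w7"); print(wray(c,320,182.5,.115),wray(c,320,211.5,.16),wray(c,320,23,.115))
E
python3 -m creep '{"translation":[[-10,0,25],[-30,-5,55],[-60,-15,60],[-85,-30,60],[-107,-42,60]],"yaw":[0.1,0.22,0.34,0.46,0.58],"gripper":[150,150,150,150,150]}'
python3 -m creep '{"translation":[[0,0,0],[0,0,0],[0,0,0],[0,0,0],[0,0,0]],"yaw":[0.12,0.24,0.36,0.48,0.6],"gripper":[150,150,150,150,150]}'
python3 -m creep '{"translation":[[0,0,0],[0,0,0],[0,0,0],[0,0,0]],"yaw":[0.12,0.24,0.36,0.39],"gripper":[150,150,150,150]}'
```

```text
[0.63508214 0.04684796 0.115     ] [0.63422291 0.0469707  0.16      ] [0.7113998  0.04198809 0.115     ]
time_s: 12.53
ee_pos: [0.4883, 0.0071, 0.1614]
eef_rot: [-3.14, -0.005, 0.522]
force: [-0.4, 0.1, 0.6]
grip_width: 0.0386
time_s: 12.95
ee_pos: [0.4893, 0.0069, 0.1618]
eef_rot: [-3.141, -0.005, 1.128]
force: [0.0, 0.2, 0.5]
grip_width: 0.0387
time_s: 13.28
ee_pos: [0.4902, 0.0067, 0.1622]
eef_rot: [3.142, -0.005, 1.525]
force: [-0.6, 0.6, -0.0]
grip_width: 0.0384
```

```bash
python3 -m creep '{"translation":[[-3,0,-30],[-3,0,-60],[-3,0,-90],[-3,0,-108],[-3,0,-108]],"yaw":[-0.02,-0.02,-0.02,-0.02,-0.02],"gripper":[150,150,150,150,150]}'
python3 -m creep '{"translation":[[0,0,0],[0,0,0],[0,0,0],[0,0,0],[0,0,0]],"yaw":[0,0,0,0,0],"gripper":[255,255,255,255,255]}' 25
```

```text
time_s: 13.7
ee_pos: [0.4863, 0.0066, 0.0512]
eef_rot: [-3.137, -0.005, 1.505]
force: [-0.4, -0.5, -0.2]
grip_width: 0.0386
time_s: 14.12
ee_pos: [0.4869, 0.0066, 0.0521]
eef_rot: [-3.139, -0.005, 1.505]
force: [0.2, -0.0, 4.8]
grip_width: 0.0103
```

```bash
python3 -m creep '{"translation":[[0.3,0,16.3],[2,-0.1,30.7],[5.2,-0.3,44.8],[9.8,-0.6,58.6],[15.7,-1,71.8]],"yaw":[0,0,0,0,0],"gripper":[255,255,255,255,255]}'
```

```text
time_s: 14.53
ee_pos: [0.5014, 0.0056, 0.1242]
eef_rot: [-3.136, -0.005, 1.505]
force: [-2.1, -1.0, -7.5]
grip_width: 0.0101
```

```bash
python3 -m creep '{"translation":[[7.2,-0.5,12.6],[15.6,-1,24.4],[25.2,-1.6,35.3],[35.8,-2.4,45.2],[47.4,-3.1,54]],"yaw":[0,0,0,0,0],"gripper":[255,255,255,255,255]}'
```

```text
time_s: 14.95
ee_pos: [0.5469, 0.0025, 0.18]
eef_rot: [-3.13, -0.004, 1.506]
force: [-20.1, -1.5, 14.7]
grip_width: 0.0102
```

```bash
python3 -m creep '{"translation":[[11.3,-0.7,9],[24.4,-1.6,15.5],[38,-2.5,20.5],[52,-3.4,24],[63,-4.2,25.8]],"yaw":[0,0,0,0,0],"gripper":[255,255,255,255,255]}'
```

```text
time_s: 15.37
ee_pos: [0.6102, -0.0019, 0.2074]
eef_rot: [-3.13, -0.004, 1.505]
force: [-7.3, -0.6, 6.2]
grip_width: 0.01
```

```bash
python3 -m creep '{"translation":[[4,-0.3,0.2],[8,-0.5,0.4],[12,-0.8,0.5],[14,-0.9,0.5],[14,-0.9,0.5]],"yaw":[0,0,0,0,0],"gripper":[255,255,255,255,255]}'
python3 -m creep '{"translation":[[1,0,0],[2,0,0],[2,0,0]],"yaw":[0,0,0],"gripper":[255,255,255]}'
```

```text
time_s: 15.78
ee_pos: [0.6241, -0.003, 0.2085]
eef_rot: [-3.13, -0.003, 1.505]
force: [-2.9, -1.0, 4.3]
grip_width: 0.01
time_s: 16.03
ee_pos: [0.6256, -0.0031, 0.2086]
eef_rot: [-3.129, -0.003, 1.505]
force: [-4.6, -1.0, 1.6]
grip_width: 0.0101
```

```bash
python3 -m creep '{"translation":[[1,0,0],[2,0,0],[3,0,0]],"yaw":[0,0,0],"gripper":[255,255,255]}'
```

```text
time_s: 16.28
ee_pos: [0.626, -0.0031, 0.2086]
eef_rot: [-3.121, -0.003, 1.505]
force: [-31.8, -0.9, 12.6]
grip_width: 0.0101
```

It's at the hard stop. I'll release, lift clear and check.

```bash
python3 -m creep '{"translation":[[0.5,0,0],[0.5,0,0],[0.5,0,0],[0.5,0,0],[0,0,0]],"yaw":[0,0,0,0,0],"gripper":[150,150,150,150,150]}'
python3 -m creep '{"translation":[[0,0,25],[0,0,60],[0,0,80],[-40,0,80],[-80,0,80]],"yaw":[0,0,0,0,0],"gripper":[150,150,150,150,150]}'
python3 -m creep '{"translation":[[-40,40,0],[-80,80,0],[-110,110,0],[-140,140,0],[-160,160,0]],"yaw":[0,0,0,0,0],"gripper":[150,150,150,150,150]}'
python3 - <<'E'
from h import *
from station import ctrl
import cv2
c=ctrl.camera("top"); P=cloud(c); q=P[85:180,260:370].reshape(-1,3); b=q[(q[:,2]>.188)&(q[:,2]<.22)&(q[:,0]<.7)]
print("bar",np.round(np.median(b,0)*1000),len(b))
for n,(u0,u1,v0,v1) in dict(pink=(225,253,146,167),silo=(0,0,0,0)).items():
    pass
a=cv2.resize(c["pixels"][60:280,160:500,::-1],(680,440)); s=ctrl.camera("scene"); i=cv2.resize(s["pixels"][170:320,230:470,::-1],None,fx=2.5,fy=2.5)
cv2.imwrite("pics/end_top.png",a); cv2.imwrite("pics/end_scene.png",i)
a0=load("top0")["pixels"][60:280,160:500].astype(int); print("changed px",[(k,int((np.abs(a0[y:y+h,x:x+w]-c["pixels"][60+y:60+y+h,160+x:160+x+w].astype(int)).sum(2)>90).sum())) for k,x,y,w,h in (("tape",25,85,35,35),("pink",65,85,28,25),("paint",255,80,30,25),("glue",230,125,24,24),("pot",262,175,35,35),("driver",305,110,25,65))])
E
```

```text
time_s: 16.7
ee_pos: [0.6261, -0.003, 0.2086]
eef_rot: [-3.122, -0.003, 1.505]
force: [-0.3, -0.7, -0.3]
grip_width: 0.0377
time_s: 17.12
ee_pos: [0.5464, -0.0031, 0.2887]
eef_rot: [-3.124, -0.003, 1.506]
force: [0.5, 0.7, -0.6]
grip_width: 0.0387
time_s: 17.53
ee_pos: [0.3973, 0.1453, 0.2888]
eef_rot: [-3.124, -0.003, 1.505]
force: [0.7, 0.3, 0.1]
grip_width: 0.0385
bar [623.  -2. 209.] 153
changed px [('tape', 0), ('pink', 0), ('paint', 0), ('glue', 104), ('pot', 148), ('driver', 0)]
```

View pics/end_scene.png

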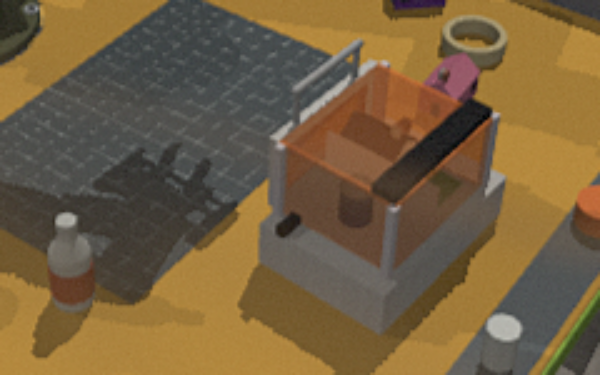

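The door is shut, with the bar over the roof's front edge at (325,80). The cottage stands upright in the lane at (375,140), and the silo is standing at (355,200). The glue and pot pixel changes could just be arm shadow, so I'll check them by depth and then hand in.

```bash
python3 - <<'E'
from h import *
from station import ctrl
import cv2
c=ctrl.camera("top"); A=cloud(load("top0")); B=cloud(c)
for k,x,y,w,h in (("tape",185,145,35,35),("pink",225,145,28,25),("purple",168,187,32,29),("paint",415,140,30,25),("glue",390,185,24,24),("pot",422,235,35,35)):
    f=lambda P:(lambda q:np.round(q[(q[:,2]>.012)&(q[:,2]<.15)].mean(0)*1000,1))(P[y:y+h,x:x+w].reshape(-1,3)); print(k,f(A),f(B))
hs=cv2.cvtColor(c["pixels"],cv2.COLOR_RGB2GRAY).astype(int); h0=cv2.cvtColor(load("top0")["pixels"],cv2.COLOR_RGB2GRAY).astype(int)
print("silo patch diff",np.abs(hs-h0)[125:148,320:342].mean())
print(ctrl.hand_in())
E
```

```text
tape [621.9 390.5  23. ] [622.2 390.8  22.9]
pink [648.7 260.5  44.6] [648.6 260.3  44.3]
purple [496.8 446.1  44. ] [496.9 445.9  43.8]
paint [ 649.8 -390.7   49.8] [ 649.7 -390.8   49.7]
glue [ 486.1 -284.5   81.8] [ 486.2 -284.6   82.1]
pot [ 316.8 -414.3   67.7] [ 316.8 -414.    68. ]
silo patch diff 2.984189723320158
the job is handed in; nothing more can be done
None
```

I pulled the door down to its stop and stood the cottage on it. I then pushed the cottage under the roof into the green-pad lane with the fingertips, plus two light taps. Last I swung the door back up and handed in at about 18 s on the robot's clock.

**Door:** it reached its hard stop at about 32 N. The bar then read (623, -2, 209) mm, against about 625 mm expected when shut, so they agree within the calibration.

**Cottage:** it was upright in the free lane in the last picture. Before I shut the door, its rear measured only about 1 mm past the roof's front edge, which is within measurement error. The door still closed to its stop, which fits with the cottage being fully inside.

**Other objects:**
- The tape, pink and purple look-alikes, paint jar, glue bottle and pot moved less than 0.5 mm by depth. A colour check had flagged the glue and pot, but that was most likely the arm's shadow.
- The silo stood unmoved, and the screwdriver's pixels did not change.
- I did not measure the marker separately; the arm did not work near it.

The last top-view picture could not be viewed because the 12-picture limit was reached, so I used these numeric comparisons instead.

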